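# Seat a sleeve on the fixture's spigot and press the plunger

### The job

Swing the yellow keeper bar well clear of the fixture's channel, take the green sleeve from the rack, lay it in the loading bay with its open end towards the brass spigot, and push it along the channel onto the spigot until it is fully home against the green block. Then press the red plunger on the block right down to its stop, hold it there a moment and let it come up again. Leave the keeper swung open and leave the other two sleeves and everything else on the bench where they are.

Things in the scene. Friction and masses are not known exactly. Their poses are not given: they have to be found in the camera images.
- sleeve_green: Green metal sleeve lying on its side, same size as the others: outside diameter 36 mm, length 60 mm, one end closed (12 mm thick, marked by a bright steel band round it), the other end open with a bore 26 mm in diameter and 48 mm deep. Origin on its axis at mid-length; +x points along its axis to the open end (it may be rolled about x). This is the one to fit.
- sleeve_green_mouth (a point): centre of the green sleeve's open end face (on its axis, 30 mm from its origin along +x)
- sleeve_blue: Blue metal sleeve lying on its side, same size as the others: outside diameter 36 mm, length 60 mm, one end closed (12 mm thick, marked by a bright steel band round it), the other end open with a bore 26 mm in diameter and 48 mm deep. Origin on its axis at mid-length; +x points along its axis to the open end (it may be rolled about x). Leave alone.
- sleeve_orange: Orange metal sleeve lying on its side, same size as the others: outside diameter 36 mm, length 60 mm, one end closed (12 mm thick, marked by a bright steel band round it), the other end open with a bore 26 mm in diameter and 48 mm deep. Origin on its axis at mid-length; +x points along its axis to the open end (it may be rolled about x). Leave alone.
- rack: black rack plate fixed to the bench, 85 x 205 x 10 mm, origin at the centre of its underside, x along the short side. Three places 72 mm apart along its y; in each a sleeve lies along the rack's x between two low ribs (6 mm high, outer faces 19 mm from the sleeve's axis), sleeve axis 28 mm above the bench, open end to +x.
- fixture: seating fixture bolted to the bench: dark base plate 250 x 100 x 12 mm, origin at the centre of its underside; its +x runs along the channel centre line from the loading bay towards the green spigot block (block x = 60 to 115 mm, 62 mm wide, top 58 mm above the bench). Channel floor 20 mm above the bench, x = -125 to 60 mm.
- bay (a point): middle of the loading bay (fixture x = -75 mm), 38 mm above the bench = axis height of a sleeve lying on the floor; axes as the fixture's. Bay x = -123 to -25 mm has only two low rails (inner faces 15, outer 21 mm from the centre line, tops 26 mm above the bench). A sleeve centred here clears the keeper by about 18 mm.
- cheeks (a point): middle of the channel's walled part, at floor height, 20 mm above the bench: fixture x = -25 to 60 mm, between two tall cheeks (inner faces 20.5, outer 30.5 mm from the centre line, tops 46 mm above the bench), too close for fingers beside the sleeve
- spigot_base (a point): centre of the brass spigot's root in the shoulder face (fixture x = 60 mm, 38 mm above the bench, axes as the fixture's). The spigot points to -x: diameter 22 mm, 40 mm long, last 12 mm tapered to 14 mm. The centre of a sleeve's open end comes here when it is fully home, its closed end then lying 60 mm towards the bay.
- keeper (a joint): angle (rad) of the yellow keeper bar on an upright pivot beside the channel; 0 = straight across the channel (its stop, blocks the sleeve), grows to 2.5 as the free end swings away from the spigot, over the bay and out to the fixture's +y side (clockwise from above). Stays where it is left. Bar 12 mm wide, 47 to 58 mm above the bench.
- keeper_pivot (a point): keeper's pivot axis (fixture x = -22 mm, y = +34 mm, 47.5 mm above the bench)
- keeper_knob (a point): centre of the top of the black upright peg near the keeper's free end: 12 mm diameter, standing 24 mm above the bar, top 81.5 mm above the bench, 60 mm from the pivot axis
- plunger (a joint): depth (m) of the red spring plunger on top of the green block: 0 = up, 0.010 = down on its stop (about 10 N)
- plunger_top (a point): centre of the top of the plunger's red head, 36 mm in diameter, 90 mm above the bench when up, 27.5 mm beyond the shoulder
- paste_jar: jar, diameter 54 mm, 65 mm high; origin at the centre of its underside. Bystander.
- carton: small cardboard box 60 x 90 x 45 mm; origin at the centre of its underside. Bystander.
- tape_roll: yellow tape roll lying flat, diameter 90 mm, 24 mm high; origin at the centre of its underside. Bystander.
- driver: screwdriver lying on the bench. Bystander.
- spanner: spanner lying on the bench. Bystander.
- cup: white mug, 76 mm across, 85 mm high; origin at the centre of its underside. Bystander.
- spray_can: can, diameter 60 mm, 170 mm high; origin at the centre of its underside. Bystander.
Things that resemble listed ones, but are neither listed nor needed, are in the scene too. There is more than one size of the sleeve_green; the job needs the larger.

How it is judged:
On the way, in this order (a step that is already met when the one before it is completed fails the run):
1. the keeper is swung at least 1.0 rad (57 degrees) open (value of joint keeper above 1 rad), for 0.1 s.
2. the green sleeve is home on the spigot: open end within 3 mm of the shoulder (x of sleeve_green_mouth in the frame of spigot_base above -0.003 m and distance between sleeve_green_mouth and spigot_base below 0.005 m and angle between the x axis of sleeve_green and the x axis of fixture, either way round below 0.1 rad), for 0.3 s.
3. the plunger is pressed to its stop (at least 8.5 of its 10 mm) while the sleeve is home (all of step 2 and value of joint plunger above 0.0085 m), for 0.2 s.
At the end, for the whole second after the job is handed in: The green sleeve is at rest on the spigot, its open end within 3 mm of the shoulder (mouth centre within 5 mm of the spigot's root) and its axis within 0.1 rad of the spigot's; the plunger is up again (less than 3 mm down); the keeper is more than 1.0 rad open; the bystanders are where they were (all of step 2 and value of joint keeper above 1 rad and value of joint plunger below 0.003 m and linear speed of sleeve_green below 0.02 m/s); the robot touches nothing.
It fails at once if the blue or the orange sleeve is moved by more than 20 mm (distance of any of sleeve_blue, sleeve_orange from where it was at the start of the episode above 0.02 m).
It fails at once if the jar, box, tape roll, screwdriver, spanner, mug or can is moved by more than 30 mm (distance of any of paste_jar, carton, tape_roll, driver, spanner, cup, spray_can from where it was at the start of the episode above 0.03 m).
It fails at once if the jar, mug or can is tipped over (angle between any of paste_jar, cup, spray_can's own z axis and vertical above 0.4 rad).
It also fails if it takes over 72 s, if anything falls off the work surface, if the arm or the gripper's body presses on something with over 40 N, if the wrist force passes 120 N, or if a joint passes its speed limit or range.

### The arm

A 6-joint arm with a two-finger parallel gripper is mounted at the origin on the work surface. World frame = base frame: x ahead of the robot, y to its left, z up, the work surface at z = 0. Lengths are in m, angles in rad, forces in N, time in s.
With the tool pointing down it reaches from about 0.325 to 0.75 m from the base axis. Payload 7.6 kg.
Tool frame: the origin (TCP) lies midway between the tips of the shut fingers; the grasp point (between the pads) lies r.grip_point_offset behind it (r.grip_point_offset is the distance from the TCP to the grasp point, in m); z points along the fingers, y is the line along which they close (so a half turn about z gives the same grasp; the last joint's range is limited). The gripper opens to 85 mm and grips with 20 to 120 N. Pads are 22 mm wide; open, the fingers measure 114 mm over their backs; the gripper's body (76 mm by 85 mm) begins 54 mm behind the grasp point. The pads swing forward as they close: fully open they stand 13 mm farther back than shut.
Start: joints at [1.108, 0.052, 1.401, -0, 1.689, -0.07], TCP at [0.201, 0.485, 0.231] pointing down, gripper open.
Joint ranges: [-2.9, 2.9], [-0.91, 2.17], [0.12, 2.37], [-1.06, 4.2], [0.26, 2.73], [-2.93, 2.93]. Speed limits (rad/s): [2.57, 2.57, 3.01, 3.14, 3.14, 3.14].

### API

Orientations are given as [roll, pitch, yaw] about the fixed x, y, z axes, in that order (R = Rz(yaw) Ry(pitch) Rx(roll)).
In Python, from bench import r, cams gives the robot as it stands.
- The arm moves only by the tool arm_command, never from a script. Its argument "series" is a list of rows, each an object of numbers: "dx", "dy", "dz": the shift along the tool's x, y, z in cm; "ax", "ay", "az": the turn, a rotation vector about the tool's x, y, z in rad; "jaw": the finger opening in cm, from 0 to 8.54. In form: [{"dx": .., "dy": .., "dz": .., "ax": .., "ay": .., "az": .., "jaw": ..}, ...]. A call has 1 to 8 rows; each row is the pose to reach, as a shift and turn from the pose commanded when the call began, along the tool's axes at that moment; what a row does not reach only later rows make up. A row lasts 1/12 s, in which the tool goes at most 41.7 mm and 7.16 degrees, less where a joint would pass 70% of its speed; a pose out of reach is approached as far as the arm can. A call with a gripper value outside its range is refused whole. The fingers move at their own pace and stop on an object; "newtons" is the grip in N (left out, the last holds). Time passes only in rows, so rows that repeat a pose let the fingers close. It gives the time, the measured TCP pose, the force, the opening and the grip force at its end, in the units of the state.
- r.observe(): the state, without advancing time (a new reading comes with each control period).
- cams.read_camera(name): name is "scene" or "top" or "wrist"; returns (picture, depth): 420x560x3 uint8, red, green, blue; 420x560 float32, m along the optical axis (not along the pixel's ray), 0 where there is no reading.
- cams.camera_info(name): a dict with "mtx" (3x3 intrinsics, pixels), "k1" (the pictures are not rectified: a ray, as slopes to the right and down, at radius r is drawn at 1 + k1 r^2 times it, then the intrinsics apply), "R" (3x3) and "t" (3): a world point X has camera coordinates R X + t; the wrist camera has in their place "hand_eye" (4x4, takes a point from camera to tool coordinates, whose origin is the TCP and whose axes are the flange's). Camera axes: x right, y down, z forward; pixel columns grow to the right and rows downward; lengths in m; the calibration is good to about 2 mm. A picture is of the moment at which its call begins: read the wrist's pose just before it. camera_info takes no time and is no camera call.
- r.hand_in(): hands the job in; it is judged then, once.
The state is a dict: "time_s": time; "joints": joint angles; "joint_vel": joint speeds; "joint_efforts": joint torques, N m; "ee_pos": TCP position; "ee_rot": TCP orientation; "force": force on the tool from outside, world axes, zero at the start; "torque": the same for the moment, N m; "finger_gap": opening from 0.0 (shut) to 1.0 (fully open); "finger_force": force on a finger pad.
Only numpy, scipy, OpenCV 4.12 (cv2) and the standard library are available. Lean on these libraries where they do the work, as an engineer would, in place of code of your own. Each camera call takes 0.05 s, during which the arm holds its last target. There are 200 camera calls.

## Working session

There is one attempt and no reset: what is moved stays moved. The work goes in short steps, Python scripts to look and compute and a tool call to move; the robot and the scene stay as the last step left them, time stands still between calls to the robot, and variables do not carry over. Pictures are saved under pics/ and viewed, at most 10 in all, crops included, and the job is handed in when it is done.

Besides the shell and the picture viewer there is one more tool, called after "Emit:" by a JSON object that holds its "op" and its "data". arm_command: Moves the arm, as the interface text tells. Its arguments: {"type":"object","properties":{"series":{"type":"array"},"newtons":{"type":"number"}},"required":["series"]}

```bash
mkdir -p pics; cat > h.py <<'E'
import numpy as np, cv2
from bench import r, cams
from scipy.spatial.transform import Rotation as Ro
def snap(n,f):
    s=r.observe(); p,d=cams.read_camera(n); cv2.imwrite('pics/%s.png'%f,p[:,:,::-1]); np.savez('pics/%s.npz'%f,d=d,pos=s['ee_pos'],rot=s['ee_rot']); return p,d
def W(n,f,u,v,z=None):
    """pixel -> world, by depth or on plane z"""
    c=cams.camera_info(n); q=np.load('pics/%s.npz'%f); K=np.array(c['mtx'])
    x,y=cv2.undistortPoints(np.array([[[u,v]]],float),K,np.array([c['k1'],0,0,0]))[0,0]
    if 'R' in c:
        A=np.array(c['R']).T; o=-A@np.array(c['t'])
    else:
        H=np.array(c['hand_eye']); T=Ro.from_euler('xyz',q['rot']).as_matrix(); A=T@H[:3,:3]; o=T@H[:3,3]+q['pos']
    ray=A@np.array([x,y,1.])
    s=(z-o[2])/ray[2] if z is not None else q['d'][int(round(v)),int(round(u))]
    return o+s*ray
E
python3 - <<'E'
from h import *
snap('top','top0'); snap('scene','sc0')
s=r.observe(); print(s, r.grip_point_offset)
E
```

```text
{'time_s': 0.1, 'joints': array([ 1.10773264e+00,  5.27925665e-02,  1.40161194e+00,  5.81294281e-05,
        1.68862553e+00, -7.03277232e-02]), 'joint_vel': array([-0.00101275, -0.00212738, -0.00295271, -0.00020346, -0.00016316,
       -0.00168993]), 'joint_efforts': array([ 1.03573704e-03, -3.82581961e+01, -3.60985744e+01, -1.24716853e-04,
        4.77247537e-03,  1.06559966e-06]), 'ee_pos': array([0.20078289, 0.4847963 , 0.23055251]), 'ee_rot': array([-3.14016289e+00, -1.58597295e-04,  2.74886337e+00]), 'force': array([ 0.05363383, -0.07163947,  0.5496767 ]), 'torque': array([-0.01582625, -0.00040706,  0.01662829]), 'finger_force': 0.0, 'finger_gap': 1.0016272750384023} 0.0187
```

View pics/top0.png

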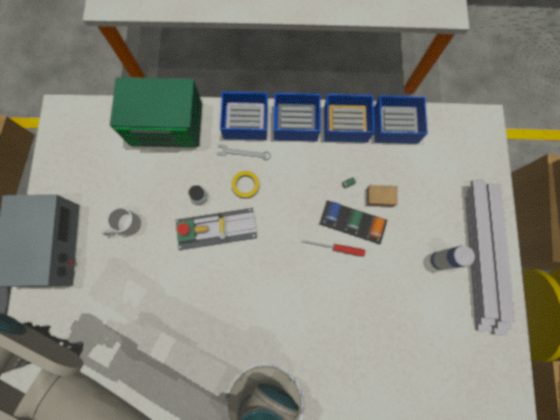

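View pics/sc0.png

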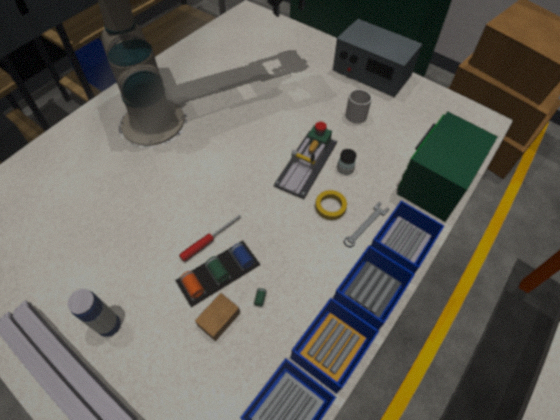

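The top view shows the fixture at (217,228) with its red plunger at (185,230), the rack at (353,222) with the green sleeve in the middle, and a small decoy at (348,183). I'll enlarge these.

```bash
python3 - <<'E'
from h import *
p=cv2.imread('pics/top0.png')
a=cv2.resize(p[200:255,165:270],None,fx=7,fy=7,interpolation=cv2.INTER_CUBIC)[:, :735]
b=cv2.resize(p[195:250,310:400],None,fx=7,fy=7,interpolation=cv2.INTER_CUBIC)
c=np.zeros((600,735,3),np.uint8); 
a=cv2.resize(p[203:253,170:270],(700,350),interpolation=cv2.INTER_CUBIC); b=cv2.resize(p[198:246,312:396],(420,240),interpolation=cv2.INTER_CUBIC)
c[:350,:700]=a; c[355:595,:420]=b; cv2.imwrite('pics/crop0.png',c)
E
```

```text
(no output)
```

View pics/crop0.png

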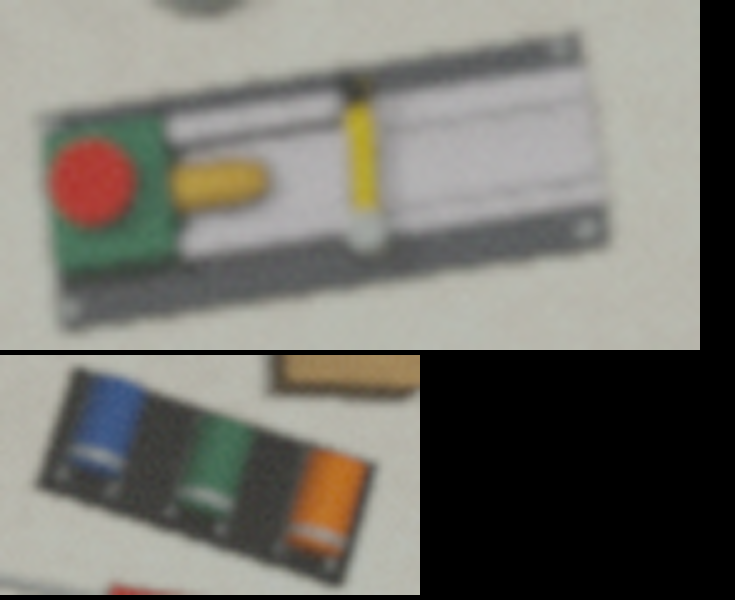

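The crop shows fixture plate corners at (40,115), (580,32), (608,242) and (62,330). The keeper lies across the channel, with its black knob at (352,88) and pivot at (365,228). The rack corners are at (72,368), (378,462), (342,585) and (38,487). All the steel bands are at the bottom, so the sleeves' open ends face up (away from the robot).

```bash
python3 - <<'E'
from h import *
def A(u,v,z): return W('top','top0',170+u/7-.43,203+v/7-.43,z)
def B(u,v,z): return W('top','top0',312+u/5-.4,198+v/5-.4,z)
P=[A(40,115,.012),A(580,32,.012),A(608,242,.012),A(62,330,.012)]
print('fix',np.mean(P,0)); ex=(P[0]+P[3]-P[1]-P[2]); print('ex yaw',np.arctan2(ex[1],ex[0]))
yw=np.arctan2(ex[1],ex[0]);c=np.mean(P,0);Rf=lambda x,y:c[:2]+Ro.from_euler('z',yw).as_matrix()[:2,:2]@[x,y]
print('pred knob',Rf(-.022,-.026),'seen',A(352,88,.0815)); print('pred plunger',Rf(.0875,0),'seen',A(92,180,.09)); print('bay',Rf(-.075,0))
Q=[B(72,13,.01),B(378,107,.01),B(342,230,.01),B(38,132,.01)]
c=np.mean(Q,0); ex=Q[0]+Q[1]-Q[2]-Q[3]; print('rack',c,np.arctan2(ex[1],ex[0]), 'green', B(218,107,.046))
for n,u,v,z in [('cup',122,222,.085),('jar',196,194,.065),('driver',340,248,.01),('can',455,257,.17),('tape',245,184,.02),('carton',382,195,.045)]: print(n,W('top','top0',u,v,z))
print(cams.camera_info('wrist'))
E
```

```text
fix [0.51390553 0.16869092 0.012     ]
ex yaw 1.7532698516019105
pred knob [0.54346605 0.15177419] seen [0.54252222 0.14746718 0.0815    ]
pred plunger [0.49802756 0.25473823] seen [0.49865812 0.25406891 0.09      ]
bay [0.52751523 0.09493608]
rack [ 0.5454691 -0.266543   0.01     ] -0.29424360869252814 green [ 0.54708411 -0.26627563  0.046     ]
cup [0.513993   0.43865273 0.085     ]
jar [0.61034554 0.22716521 0.065     ]
driver [ 0.46030245 -0.22406502  0.01      ]
can [ 0.42437501 -0.51095223  0.17      ]
tape [0.65846662 0.08122601 0.02      ]
carton [ 0.62596721 -0.35252132  0.045     ]
{'mtx': array([[344.20766627,   0.        , 276.5607983 ],
       [  0.        , 344.20766627, 216.39869281],
       [  0.        ,   0.        ,   1.        ]]), 'k1': -0.004598863732148961, 'hand_eye': array([[-6.10903137e-04, -9.55335296e-01, -2.95523433e-01,
         7.56547152e-02],
       [ 9.99998991e-01, -2.04560953e-04, -1.40590618e-03,
         4.50502619e-04],
       [ 1.28265925e-03, -2.95523993e-01,  9.55334457e-01,
        -1.42380157e-01],
       [ 0.00000000e+00,  0.00000000e+00,  0.00000000e+00,
         1.00000000e+00]])}
```

```bash
cat >> h.py <<'E'
def to(*T):
    """print tool-axis shifts (cm) and az to world targets (x,y,z,yaw)"""
    s=r.observe(); R=Ro.from_euler('xyz',s['ee_rot'])
    for x,y,z,yw in T:
        d=R.inv().apply(np.array([x,y,z])-s['ee_pos'])*100
        a=(R.inv()*Ro.from_euler('xyz',[np.pi,0,yw])).as_rotvec()
        print(np.round(d,2),np.round(a,3))
E
python3 - <<'E'
from h import *
to((.51,.15,.2,.182))
E
```

```text
[-41.38 -19.09   3.08] [-1.000e-03  2.000e-03  2.567e+00]
```

Emit:
{"op": "arm_command", "data": {"series": [{"dx":-10,"dy":-5,"dz":0,"az":0.12},{"dx":-15,"dy":-7,"dz":0.5,"az":0.25},{"dx":-20,"dy":-9,"dz":1,"az":0.37},{"dx":-24,"dy":-11,"dz":1.5,"az":0.5},{"dx":-28,"dy":-13,"dz":2,"az":0.62},{"dx":-32,"dy":-15,"dz":2.5,"az":0.75},{"dx":-36,"dy":-17,"dz":3,"az":0.87},{"dx":-41.4,"dy":-19.1,"dz":3.1,"az":1.0}]}}

```text
$.series[0]: bad value
```

```bash
python3 - <<'E'
from h import *
print(r.observe()['ee_pos']);to((.51,.15,.2,.182))
E
```

```text
[0.20078289 0.4847963  0.23055251]
[-41.38 -19.09   3.08] [-1.000e-03  2.000e-03  2.567e+00]
```

Emit:
{"op": "arm_command", "data": {"series": [{"dx":-5,"dy":-2,"dz":0,"ax":0,"ay":0,"az":0.12,"jaw":8.5},{"dx":-10,"dy":-4,"dz":0.5,"ax":0,"ay":0,"az":0.25,"jaw":7},{"dx":-14,"dy":-6,"dz":1,"ax":0,"ay":0,"az":0.37,"jaw":5},{"dx":-18,"dy":-8,"dz":1.5,"ax":0,"ay":0,"az":0.5,"jaw":4},{"dx":-22,"dy":-10,"dz":2,"ax":0,"ay":0,"az":0.62,"jaw":4},{"dx":-26,"dy":-12,"dz":2.5,"ax":0,"ay":0,"az":0.75,"jaw":4},{"dx":-30,"dy":-14,"dz":3,"ax":0,"ay":0,"az":0.87,"jaw":4},{"dx":-34,"dy":-16,"dz":3.1,"ax":0,"ay":0,"az":1.0,"jaw":4}]}}

```text
time_s: 0.77
ee_pos: [0.4256, 0.2384, 0.2024]
ee_rot: [-3.141, 0.0, 1.748]
force: [0.5, 1.3, 0.7]
finger_gap: 0.467
finger_force: 0.0
```

```bash
python3 - <<'E'
from h import *
print(r.observe()['ee_pos']);to((.51,.15,.2,.182))
E
```

```text
[0.42556174 0.23844108 0.20236123]
[-10.19   6.76   0.23] [-1.000e-03  1.000e-03  1.566e+00]
```

Emit:
{"op": "arm_command", "data": {"series": [{"dx":-2,"dy":1,"dz":0,"ax":0,"ay":0,"az":0.12,"jaw":4},{"dx":-4,"dy":2.5,"dz":0,"ax":0,"ay":0,"az":0.25,"jaw":4},{"dx":-6,"dy":4,"dz":0,"ax":0,"ay":0,"az":0.37,"jaw":4},{"dx":-8,"dy":5.5,"dz":0,"ax":0,"ay":0,"az":0.5,"jaw":4},{"dx":-10.2,"dy":6.8,"dz":0.2,"ax":0,"ay":0,"az":0.62,"jaw":4},{"dx":-10.2,"dy":6.8,"dz":0.2,"ax":0,"ay":0,"az":0.75,"jaw":4},{"dx":-10.2,"dy":6.8,"dz":0.2,"ax":0,"ay":0,"az":0.87,"jaw":4},{"dx":-10.2,"dy":6.8,"dz":0.2,"ax":0,"ay":0,"az":1.0,"jaw":4}]}}

```text
time_s: 1.43
ee_pos: [0.5104, 0.1519, 0.2004]
ee_rot: [-3.141, 0.001, 0.752]
force: [0.2, 0.6, 0.6]
finger_gap: 0.473
finger_force: 0.0
```

Emit:
{"op": "arm_command", "data": {"series": [{"dx":0,"dy":0,"dz":0,"ax":0,"ay":0,"az":0.12,"jaw":4},{"dx":0,"dy":0,"dz":0,"ax":0,"ay":0,"az":0.24,"jaw":4},{"dx":0,"dy":0,"dz":0,"ax":0,"ay":0,"az":0.36,"jaw":4},{"dx":0,"dy":0,"dz":0,"ax":0,"ay":0,"az":0.48,"jaw":4},{"dx":0,"dy":0,"dz":0,"ax":0,"ay":0,"az":0.57,"jaw":4},{"dx":0,"dy":0,"dz":0,"ax":0,"ay":0,"az":0.57,"jaw":4},{"dx":0,"dy":0,"dz":0,"ax":0,"ay":0,"az":0.57,"jaw":4}]}}

```text
time_s: 2.02
ee_pos: [0.5102, 0.1524, 0.2008]
ee_rot: [-3.142, 0.001, 0.192]
force: [0.4, -0.5, 0.2]
finger_gap: 0.47
finger_force: 0.0
```

```bash
python3 - <<'E'
from h import *
snap('wrist','w1'); s=r.observe(); print(s['ee_pos'],s['ee_rot'],s['time_s'])
E
```

```text
[0.5102566  0.15240962 0.20088292] [-3.14151043e+00  4.76336058e-04  1.91775209e-01] 2.0667
```

View pics/w1.png

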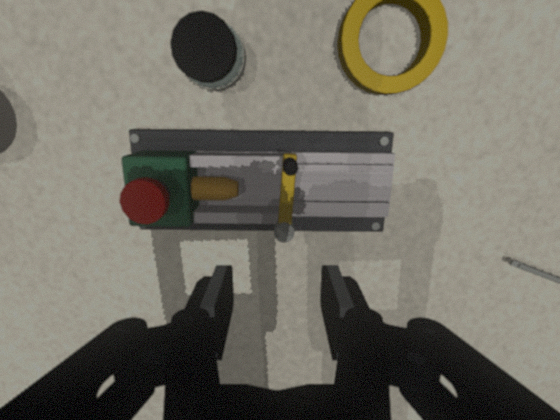

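The wrist view shows the plate corners at (131,129), (392,131) and (383,231), the knob top at (290,166), the plunger top at (145,201) and the spigot from (191,188) to (238,188).

```bash
python3 - <<'E'
from h import *
f=lambda u,v,z:W('wrist','w1',u,v,z)
a,b,c=f(131,129,.012),f(392,131,.012),f(383,231,.012)
e=a-b; yw=np.arctan2(e[1],e[0]); e2=c-b; print('yaw',yw,np.arctan2(-e2[0],e2[1])+0,np.linalg.norm(e),np.linalg.norm(e2))
cen=(a+c)/2; R=Ro.from_euler('z',yw).as_matrix()[:2,:2]
F=lambda x,y:cen[:2]+R@[x,y]
k=f(290,166,.0815);p=f(145,201,.09)
print(cen,'knob',k,F(-.022,-.026),'plunger',p,F(.0875,0)); d=p-k
print('yaw kp',np.arctan2(d[1],d[0])-np.arctan2(.026,.1095))
print('spig',f(191,188,.049),f(238,188,.049-.004))
E
```

```text
yaw 1.754167890995406 1.7684692867211653 0.24408469679515737 0.09935648331476667
[0.51509628 0.16741037 0.012     ] knob [0.54597037 0.14914785 0.0815    ] [0.54467198 0.1505202 ] plunger [0.50025447 0.2525462  0.09      ] [0.49914104 0.25344339]
yaw kp 1.7539636621385808
spig [0.50598708 0.22784397 0.049     ] [0.5127965  0.18785177 0.045     ]
```

```bash
cat >> h.py <<'E'
YF=1.754; CEN=np.array([.5155,.167])
def F(x,y): return CEN+Ro.from_euler('z',YF).as_matrix()[:2,:2]@[x,y]
def K(t): return F(-.022-.06*np.sin(t),.034-.06*np.cos(t))
E
python3 - <<'E'
from h import *
k=K(0)
to((*k,.1,.183),(*k,.0615,.183))
R=Ro.from_euler('xyz',[np.pi,0,.183])
for t in np.linspace(0,2.35,17)[1:]: print(round(t,2),np.round(R.inv().apply(np.r_[K(t)-k,0])*100,2))
E
```

```text
[ 3.38  0.89 10.09] [-0.     0.     0.009]
[ 3.38  0.89 13.94] [-0.     0.     0.009]
0.15 [-0.06  0.88  0.  ]
0.29 [-0.26  1.74  0.  ]
0.44 [-0.57  2.56  0.  ]
0.59 [-1.01  3.33  0.  ]
0.73 [-1.55  4.02  0.  ]
0.88 [-2.18  4.63  0.  ]
1.03 [-2.9   5.14  0.  ]
1.18 [-3.69  5.54  0.  ]
1.32 [-4.52  5.82  0.  ]
1.47 [-5.39  5.97  0.  ]
1.62 [-6.27  6.    0.  ]
1.76 [-7.14  5.89  0.  ]
1.91 [-7.99  5.66  0.  ]
2.06 [-8.8   5.31  0.  ]
2.2 [-9.55  4.84  0.  ]
2.35 [-10.22   4.27   0.  ]
```

Emit:
{"op": "arm_command", "data": {"series": [{"dx":1.7,"dy":0.4,"dz":2,"ax":0,"ay":0,"az":0.01,"jaw":4},{"dx":3.4,"dy":0.9,"dz":5,"ax":0,"ay":0,"az":0.01,"jaw":4},{"dx":3.4,"dy":0.9,"dz":8,"ax":0,"ay":0,"az":0.01,"jaw":4},{"dx":3.4,"dy":0.9,"dz":10,"ax":0,"ay":0,"az":0.01,"jaw":4},{"dx":3.4,"dy":0.9,"dz":12,"ax":0,"ay":0,"az":0.01,"jaw":4},{"dx":3.4,"dy":0.9,"dz":13,"ax":0,"ay":0,"az":0.01,"jaw":4},{"dx":3.4,"dy":0.9,"dz":13.9,"ax":0,"ay":0,"az":0.01,"jaw":4},{"dx":3.4,"dy":0.9,"dz":13.9,"ax":0,"ay":0,"az":0.01,"jaw":4}]}}

```text
time_s: 2.73
ee_pos: [0.5447, 0.1499, 0.0607]
ee_rot: [-3.142, 0.002, 0.18]
force: [0.3, -1.3, -0.0]
finger_gap: 0.468
finger_force: 0.0
```

Emit:
{"op": "arm_command", "data": {"series": [{"dx":0,"dy":0,"dz":0,"ax":0,"ay":0,"az":0,"jaw":3},{"dx":0,"dy":0,"dz":0,"ax":0,"ay":0,"az":0,"jaw":2},{"dx":0,"dy":0,"dz":0,"ax":0,"ay":0,"az":0,"jaw":0.8},{"dx":0,"dy":0,"dz":0,"ax":0,"ay":0,"az":0,"jaw":0.8},{"dx":0,"dy":0,"dz":0,"ax":0,"ay":0,"az":0,"jaw":0.8}], "newtons": 25}}

```text
time_s: 3.15
ee_pos: [0.5464, 0.1501, 0.0637]
ee_rot: [-3.142, -0.003, 0.179]
force: [0.2, -0.3, 4.3]
finger_gap: 0.124
finger_force: 24.6
```

Emit:
{"op": "arm_command", "data": {"series": [{"dx":0,"dy":0.2,"dz":-0.3,"ax":0,"ay":0,"az":0,"jaw":0.8},{"dx":-0.06,"dy":0.88,"dz":-0.3,"ax":0,"ay":0,"az":0,"jaw":0.8},{"dx":-0.26,"dy":1.74,"dz":-0.3,"ax":0,"ay":0,"az":0,"jaw":0.8},{"dx":-0.57,"dy":2.56,"dz":-0.3,"ax":0,"ay":0,"az":0,"jaw":0.8},{"dx":-1.0,"dy":3.33,"dz":-0.3,"ax":0,"ay":0,"az":0,"jaw":0.8},{"dx":-1.55,"dy":4.02,"dz":-0.3,"ax":0,"ay":0,"az":0,"jaw":0.8},{"dx":-2.2,"dy":4.63,"dz":-0.3,"ax":0,"ay":0,"az":0,"jaw":0.8},{"dx":-2.9,"dy":5.14,"dz":-0.3,"ax":0,"ay":0,"az":0,"jaw":0.8}]}}

```text
time_s: 3.82
ee_pos: [0.5254, 0.0937, 0.0649]
ee_rot: [-3.141, 0.0, 0.179]
force: [1.2, 4.7, -3.9]
finger_gap: 0.126
finger_force: 24.9
```

Emit:
{"op": "arm_command", "data": {"series": [{"dx":-0.8,"dy":0.4,"dz":0,"ax":0,"ay":0,"az":0,"jaw":0.8},{"dx":-1.62,"dy":0.68,"dz":0,"ax":0,"ay":0,"az":0,"jaw":0.8},{"dx":-2.5,"dy":0.83,"dz":0,"ax":0,"ay":0,"az":0,"jaw":0.8},{"dx":-3.37,"dy":0.86,"dz":0,"ax":0,"ay":0,"az":0,"jaw":0.8},{"dx":-4.24,"dy":0.75,"dz":0,"ax":0,"ay":0,"az":0,"jaw":0.8},{"dx":-5.1,"dy":0.52,"dz":0,"ax":0,"ay":0,"az":0,"jaw":0.8},{"dx":-5.9,"dy":0.17,"dz":0,"ax":0,"ay":0,"az":0,"jaw":0.8},{"dx":-6.65,"dy":-0.3,"dz":0,"ax":0,"ay":0,"az":0,"jaw":0.8}]}}

```text
time_s: 4.48
ee_pos: [0.4619, 0.0903, 0.0662]
ee_rot: [-3.132, -0.011, 0.18]
force: [11.6, 17.2, -4.0]
finger_gap: 0.119
finger_force: 30.6
```

Emit:
{"op": "arm_command", "data": {"series": [{"dx":-0.67,"dy":-0.57,"dz":0,"ax":0,"ay":0,"az":0,"jaw":0.8},{"dx":-0.67,"dy":-0.57,"dz":0,"ax":0,"ay":0,"az":0,"jaw":0.8},{"dx":-0.67,"dy":-0.57,"dz":0,"ax":0,"ay":0,"az":0,"jaw":3},{"dx":-0.67,"dy":-0.57,"dz":0,"ax":0,"ay":0,"az":0,"jaw":4},{"dx":-0.67,"dy":-0.57,"dz":0,"ax":0,"ay":0,"az":0,"jaw":4},{"dx":-0.67,"dy":-0.57,"dz":-4,"ax":0,"ay":0,"az":0,"jaw":4},{"dx":-0.67,"dy":-0.57,"dz":-8,"ax":0,"ay":0,"az":0,"jaw":4},{"dx":-0.67,"dy":-0.57,"dz":-12,"ax":0,"ay":0,"az":0,"jaw":4}]}}

```text
time_s: 5.15
ee_pos: [0.4515, 0.089, 0.1863]
ee_rot: [3.141, 0.002, 0.178]
force: [1.9, -0.6, 0.3]
finger_gap: 0.465
finger_force: 0.0
```

```bash
python3 - <<'E'
from h import *
snap('top','top2')
p=cv2.imread('pics/top2.png');cv2.imwrite('pics/t2c.png',cv2.resize(p[190:265,165:275],None,fx=5,fy=5))
to((.52,-.26,.2,-.294))
E
```

```text
[ 0.22 35.54 -0.36] [-0.001 -0.012  0.472]
```

View pics/t2c.png

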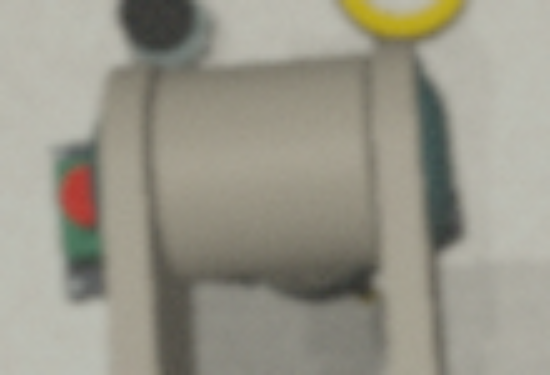

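The arm hides the fixture here. I'll move over to the rack and check both places from there.

Emit:
{"op": "arm_command", "data": {"series": [{"dx":0,"dy":4,"dz":-1,"ax":0,"ay":0,"az":0.1,"jaw":5},{"dx":0,"dy":8,"dz":-1,"ax":0,"ay":0,"az":0.2,"jaw":6},{"dx":0,"dy":12,"dz":-1,"ax":0,"ay":0,"az":0.3,"jaw":6},{"dx":0,"dy":16,"dz":-1,"ax":0,"ay":0,"az":0.4,"jaw":6},{"dx":0,"dy":20,"dz":-1,"ax":0,"ay":0,"az":0.47,"jaw":6},{"dx":0,"dy":24,"dz":-1,"ax":0,"ay":0,"az":0.47,"jaw":6},{"dx":0,"dy":28,"dz":-1,"ax":0,"ay":0,"az":0.47,"jaw":6},{"dx":0,"dy":32,"dz":-1,"ax":0,"ay":0,"az":0.47,"jaw":6}]}}

```text
time_s: 5.87
ee_pos: [0.5087, -0.2277, 0.1949]
ee_rot: [3.141, 0.001, -0.292]
force: [2.2, 1.3, 0.3]
finger_gap: 0.702
finger_force: 0.0
```

Emit:
{"op": "arm_command", "data": {"series": [{"dx":0,"dy":3.5,"dz":0,"ax":0,"ay":0,"az":0,"jaw":6},{"dx":0,"dy":3.5,"dz":0,"ax":0,"ay":0,"az":0,"jaw":6},{"dx":0,"dy":3.5,"dz":0,"ax":0,"ay":0,"az":0,"jaw":6}]}}

```text
time_s: 6.12
ee_pos: [0.4981, -0.2606, 0.1945]
ee_rot: [-3.142, 0.001, -0.295]
force: [-0.8, 0.4, 0.3]
finger_gap: 0.703
finger_force: 0.0
```

```bash
python3 - <<'E'
from h import *
snap('top','top3'); snap('wrist','w3')
p=cv2.imread('pics/top3.png');w=cv2.imread('pics/w3.png')
c=np.zeros((600,560,3),np.uint8); c[:420]=w; c[422:600,:280]=cv2.resize(p[203:253,170:250],(280,178)); cv2.imwrite('pics/c3.png',c)
print(r.observe()['ee_pos'],r.observe()['ee_rot'])
E
```

```text
[ 0.49899363 -0.25841743  0.19488072] [-3.14129382e+00  6.87736721e-04 -2.91571700e-01]
```

View pics/c3.png

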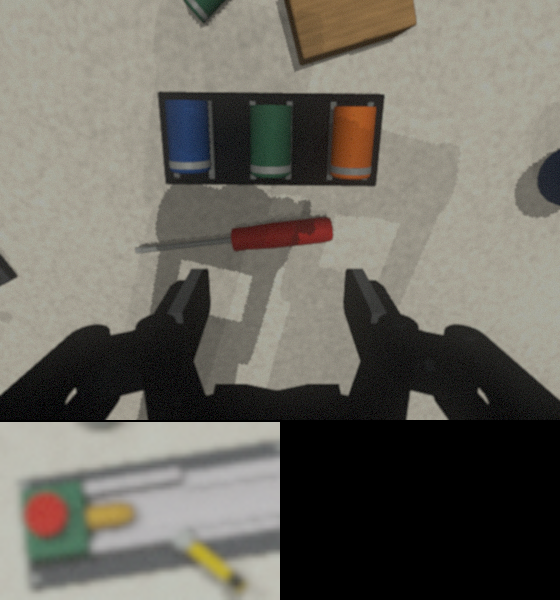

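The keeper is wide open. In the wrist view the green sleeve runs from its mouth at (271,103) to its closed end at (271,178), with sides at columns 250 and 292; the rack corners are (159,93), (383,95), (377,185) and (166,183).

```bash
python3 - <<'E'
from h import *
f=lambda u,v,z:W('wrist','w3',u,v,z)
C=[f(159,93,.01),f(383,95,.01),f(377,185,.01),f(166,183,.01)]
e=C[0]+C[1]-C[2]-C[3]; e2=C[0]+C[3]-C[1]-C[2]
print(np.mean(C,0),np.arctan2(e[1],e[0]),np.arctan2(-e2[0],e2[1]))
m,cl=f(271,103,.046),f(271,178,.046); print(m,cl,(m+cl)/2)
print(f(270,101,.046)-f(270,180,.046))
g=np.mean([(m+cl)[:2]/2,np.mean(C,0)[:2]],0);print(g)
to((*g,.1,-.294),(*g,.017,-.294))
E
```

```text
[ 0.54574107 -0.26833115  0.01      ] -0.2925068335176067 -0.30291202300557957
[ 0.57697406 -0.2781165   0.046     ] [ 0.51866827 -0.2601753   0.046     ] [ 0.54782117 -0.2691459   0.046     ]
[ 0.06140633 -0.01895286  0.        ]
[ 0.54678112 -0.26873852]
[ 4.88 -0.38  9.48] [-0.     0.001  0.002]
[ 4.89 -0.38 17.78] [-0.     0.001  0.002]
```

Emit:
{"op": "arm_command", "data": {"series": [{"dx":2.5,"dy":-0.2,"dz":0,"ax":0,"ay":0,"az":0,"jaw":6},{"dx":4.9,"dy":-0.4,"dz":3,"ax":0,"ay":0,"az":0,"jaw":6},{"dx":4.9,"dy":-0.4,"dz":6.5,"ax":0,"ay":0,"az":0,"jaw":6},{"dx":4.9,"dy":-0.4,"dz":10,"ax":0,"ay":0,"az":0,"jaw":6},{"dx":4.9,"dy":-0.4,"dz":13,"ax":0,"ay":0,"az":0,"jaw":6},{"dx":4.9,"dy":-0.4,"dz":15.5,"ax":0,"ay":0,"az":0,"jaw":6},{"dx":4.9,"dy":-0.4,"dz":17.6,"ax":0,"ay":0,"az":0,"jaw":6},{"dx":4.9,"dy":-0.4,"dz":17.6,"ax":0,"ay":0,"az":0,"jaw":6}]}}

```text
time_s: 6.88
ee_pos: [0.545, -0.2658, 0.0139]
ee_rot: [-3.139, 0.009, -0.289]
force: [-0.0, 0.4, -1.1]
finger_gap: 0.704
finger_force: 0.0
```

Emit:
{"op": "arm_command", "data": {"series": [{"dx":0,"dy":0,"dz":0,"ax":0,"ay":0,"az":0,"jaw":4.5},{"dx":0,"dy":0,"dz":0,"ax":0,"ay":0,"az":0,"jaw":3.2},{"dx":0,"dy":0,"dz":0,"ax":0,"ay":0,"az":0,"jaw":3},{"dx":0,"dy":0,"dz":0,"ax":0,"ay":0,"az":0,"jaw":3},{"dx":0,"dy":0,"dz":0,"ax":0,"ay":0,"az":0,"jaw":3},{"dx":0,"dy":0,"dz":0,"ax":0,"ay":0,"az":0,"jaw":3}], "newtons": 50}}

```text
time_s: 7.38
ee_pos: [0.5488, -0.269, 0.0216]
ee_rot: [-3.142, -0.004, -0.291]
force: [0.8, 3.7, 7.1]
finger_gap: 0.403
finger_force: 51.6
```

Emit:
{"op": "arm_command", "data": {"series": [{"dx":0,"dy":0,"dz":-2,"ax":0,"ay":0,"az":0,"jaw":3},{"dx":0,"dy":0,"dz":-5,"ax":0,"ay":0,"az":0,"jaw":3},{"dx":0,"dy":0,"dz":-8,"ax":0,"ay":0,"az":0,"jaw":3},{"dx":0,"dy":0,"dz":-11,"ax":0,"ay":0,"az":0,"jaw":3},{"dx":0,"dy":0,"dz":-13,"ax":0,"ay":0,"az":-0.1,"jaw":3},{"dx":0,"dy":0,"dz":-13,"ax":0,"ay":0,"az":-0.2,"jaw":3},{"dx":0,"dy":0,"dz":-13,"ax":0,"ay":0,"az":-0.3,"jaw":3},{"dx":0,"dy":0,"dz":-13,"ax":0,"ay":0,"az":-0.4,"jaw":3}]}}

```text
time_s: 8.05
ee_pos: [0.5475, -0.2692, 0.1502]
ee_rot: [3.14, -0.001, 0.113]
force: [-0.2, 0.1, -0.4]
finger_gap: 0.399
finger_force: 50.8
```

```bash
python3 - <<'E'
from h import *
s=r.observe();print(s['ee_pos'],s['finger_gap']); b=F(-.075,0);to((*b,.13,1.754))
E
```

```text
[ 0.54747815 -0.2691743   0.15015591] 0.3985260802797536
[  2.28 -36.22   1.98] [ 0.002  0.    -1.641]
```

Emit:
{"op": "arm_command", "data": {"series": [{"dx":0,"dy":-3,"dz":0,"ax":0,"ay":0,"az":-0.11,"jaw":3},{"dx":0,"dy":-6,"dz":0,"ax":0,"ay":0,"az":-0.22,"jaw":3},{"dx":0.5,"dy":-9,"dz":0,"ax":0,"ay":0,"az":-0.33,"jaw":3},{"dx":1,"dy":-12,"dz":0,"ax":0,"ay":0,"az":-0.44,"jaw":3},{"dx":1,"dy":-15,"dz":0,"ax":0,"ay":0,"az":-0.55,"jaw":3},{"dx":1.5,"dy":-18,"dz":0,"ax":0,"ay":0,"az":-0.66,"jaw":3},{"dx":1.5,"dy":-21,"dz":0,"ax":0,"ay":0,"az":-0.77,"jaw":3},{"dx":1.5,"dy":-24,"dz":0,"ax":0,"ay":0,"az":-0.88,"jaw":3}]}}

```text
time_s: 8.72
ee_pos: [0.536, -0.0275, 0.1496]
ee_rot: [3.141, -0.0, 0.994]
force: [0.1, -1.3, -0.3]
finger_gap: 0.402
finger_force: 50.8
```

```bash
python3 - <<'E'
from h import *
b=F(-.075,0);to((*b,.13,1.754))
E
```

```text
[ 9.74 -7.16  1.96] [ 0.001  0.    -0.76 ]
```

Emit:
{"op": "arm_command", "data": {"series": [{"dx":2,"dy":-1.5,"dz":0.5,"ax":0,"ay":0,"az":-0.11,"jaw":3},{"dx":4,"dy":-3,"dz":1,"ax":0,"ay":0,"az":-0.22,"jaw":3},{"dx":6,"dy":-4.5,"dz":1.5,"ax":0,"ay":0,"az":-0.33,"jaw":3},{"dx":8,"dy":-6,"dz":2,"ax":0,"ay":0,"az":-0.44,"jaw":3},{"dx":9.7,"dy":-7.2,"dz":2,"ax":0,"ay":0,"az":-0.55,"jaw":3},{"dx":9.7,"dy":-7.2,"dz":2,"ax":0,"ay":0,"az":-0.66,"jaw":3},{"dx":9.7,"dy":-7.2,"dz":2,"ax":0,"ay":0,"az":-0.76,"jaw":3},{"dx":9.7,"dy":-7.2,"dz":2,"ax":0,"ay":0,"az":-0.76,"jaw":3}]}}

```text
time_s: 9.38
ee_pos: [0.5294, 0.0922, 0.1295]
ee_rot: [3.141, 0.0, 1.753]
force: [0.5, 1.0, -1.4]
finger_gap: 0.406
finger_force: 50.8
```

```bash
python3 - <<'E'
from h import *
snap('wrist','w4'); s=r.observe();print(s['ee_pos'],s['ee_rot']);b=F(-.075,0);to((*b,.06,1.754),(*b,.032,1.754))
E
```

```text
[0.52947594 0.09194295 0.12949817] [3.14105299e+00 2.31776980e-04 1.74707118e+00]
[ 0.14 -0.01  6.95] [ 0.001  0.    -0.007]
[ 0.14 -0.01  9.75] [ 0.001  0.    -0.007]
```

View pics/w4.png

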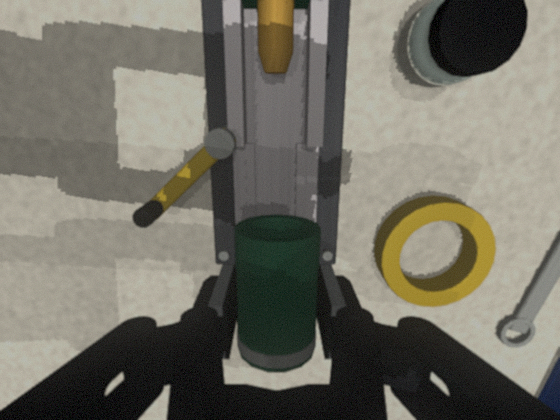

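The view shows the sleeve held with its open mouth at (278,228) towards the spigot tip at (276,70). The cheek inner edges are at columns 244 and 308 near row 100, and the keeper is well off to the left.

```bash
python3 - <<'E'
from h import *
f=lambda u,v,z:W('wrist','w4',u,v,z)
B=Ro.from_euler('z',YF).as_matrix()[:2,:2]
G=lambda P:np.round(B.T@(P[:2]-CEN),4)
print('cheeks',G((f(244,100,.046)+f(308,100,.046))/2), G((f(246,142,.046)+f(307,142,.046))/2))
print('spig tip',G(f(276,70,.046)),'mouth',G(f(278,220,.038+.0975)),'sleeve top edges',G((f(236,235,.1355)+f(320,235,.1355))/2),'closed',G((f(241,345,.13)+f(315,345,.13))/2))
print('tcp',G(r.observe()['ee_pos']))
E
```

```text
cheeks [0.0055 0.0002] [-0.0201 -0.    ]
spig tip [0.0228 0.0002] mouth [-0.044  -0.0006] sleeve top edges [-0.0507 -0.0006] closed [-0.11   -0.0006]
tcp [-0.0763 -0.0001]
```

Emit:
{"op": "arm_command", "data": {"series": [{"dx":0.1,"dy":0,"dz":2.5,"ax":0,"ay":0,"az":-0.007,"jaw":3},{"dx":0.1,"dy":0,"dz":5,"ax":0,"ay":0,"az":-0.007,"jaw":3},{"dx":0.1,"dy":0,"dz":7,"ax":0,"ay":0,"az":-0.007,"jaw":3},{"dx":0.1,"dy":0,"dz":8.5,"ax":0,"ay":0,"az":-0.007,"jaw":3},{"dx":0.1,"dy":0,"dz":9.2,"ax":0,"ay":0,"az":-0.007,"jaw":3},{"dx":0.1,"dy":0,"dz":9.6,"ax":0,"ay":0,"az":-0.007,"jaw":3},{"dx":0.1,"dy":0,"dz":9.6,"ax":0,"ay":0,"az":-0.007,"jaw":3}]}}

```text
time_s: 10.02
ee_pos: [0.5292, 0.0927, 0.033]
ee_rot: [-3.141, -0.0, 1.754]
force: [-0.3, 0.4, -0.4]
finger_gap: 0.406
finger_force: 50.8
```

Emit:
{"op": "arm_command", "data": {"series": [{"dx":0,"dy":0,"dz":0.1,"ax":0,"ay":0,"az":0,"jaw":3},{"dx":0,"dy":0,"dz":0.2,"ax":0,"ay":0,"az":0,"jaw":3},{"dx":0,"dy":0,"dz":0.2,"ax":0,"ay":0,"az":0,"jaw":3.8},{"dx":0,"dy":0,"dz":0.2,"ax":0,"ay":0,"az":0,"jaw":4.6},{"dx":0,"dy":0,"dz":0.2,"ax":0,"ay":0,"az":0,"jaw":5.5},{"dx":0,"dy":0,"dz":0.2,"ax":0,"ay":0,"az":0,"jaw":5.5}]}}

```text
time_s: 10.52
ee_pos: [0.5295, 0.093, 0.0316]
ee_rot: [3.141, 0.0, 1.756]
force: [1.2, -0.2, 0.1]
finger_gap: 0.643
finger_force: 0.0
```

Emit:
{"op": "arm_command", "data": {"series": [{"dx":0,"dy":0,"dz":-2,"ax":0,"ay":0,"az":0,"jaw":5.5},{"dx":0,"dy":0,"dz":-5,"ax":0,"ay":0,"az":0,"jaw":5.5},{"dx":0,"dy":0,"dz":-8,"ax":0,"ay":0,"az":0,"jaw":4},{"dx":-3,"dy":0,"dz":-9,"ax":0,"ay":0,"az":0,"jaw":2},{"dx":-6,"dy":0,"dz":-9,"ax":0,"ay":0,"az":0,"jaw":0},{"dx":-6,"dy":0,"dz":-9,"ax":0,"ay":0,"az":0,"jaw":0},{"dx":-6,"dy":0,"dz":-9,"ax":0,"ay":0,"az":0,"jaw":0},{"dx":-6,"dy":0,"dz":-9,"ax":0,"ay":0,"az":0,"jaw":0}]}}

```text
time_s: 11.18
ee_pos: [0.54, 0.0343, 0.1208]
ee_rot: [-3.141, -0.001, 1.755]
force: [0.9, -0.2, -0.5]
finger_gap: 0.0
finger_force: 0.0
```

```bash
python3 - <<'E'
from h import *
snap('wrist','w5'); s=r.observe();print(s['ee_pos'],s['ee_rot'],s['finger_gap'])
b=F(-.13,0);to((*b,.12,1.754),(*b,.036,1.754),(*F(-.011,0),.036,1.754))
E
```

```text
[0.53995723 0.03462559 0.12072893] [-3.14081726e+00 -5.82875610e-04  1.75622931e+00] -0.0006068400445285633
[0.46 0.01 0.07] [-0.001 -0.001  0.002]
[0.46 0.01 8.47] [-0.001 -0.001  0.002]
[12.36  0.04  8.48] [-0.001 -0.001  0.002]
```

View pics/w5.png

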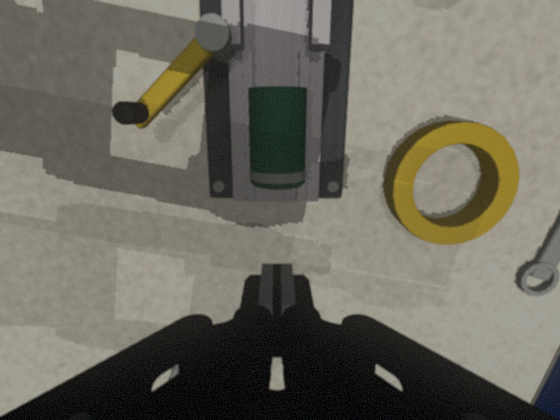

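The sleeve lies straight in the bay, columns 249–306, with its banded closed end at (277,183) towards the fingers. Next I push it with shut fingers.

Emit:
{"op": "arm_command", "data": {"series": [{"dx":0,"dy":0,"dz":3,"ax":0,"ay":0,"az":0,"jaw":0},{"dx":0,"dy":0,"dz":6,"ax":0,"ay":0,"az":0,"jaw":0},{"dx":0,"dy":0,"dz":8,"ax":0,"ay":0,"az":0,"jaw":0},{"dx":0,"dy":0,"dz":9,"ax":0,"ay":0,"az":0,"jaw":0},{"dx":0.5,"dy":0,"dz":9,"ax":0,"ay":0,"az":0,"jaw":0},{"dx":1,"dy":0,"dz":9,"ax":0,"ay":0,"az":0,"jaw":0},{"dx":1.5,"dy":0,"dz":9,"ax":0,"ay":0,"az":0,"jaw":0},{"dx":2,"dy":0,"dz":9,"ax":0,"ay":0,"az":0,"jaw":0}]}}

```text
time_s: 11.9
ee_pos: [0.5376, 0.0545, 0.033]
ee_rot: [3.138, 0.0, 1.756]
force: [0.1, -0.3, 0.8]
finger_gap: -0.005
finger_force: 0.2
```

Emit:
{"op": "arm_command", "data": {"series": [{"dx":0.5,"dy":0,"dz":0,"ax":0,"ay":0,"az":0,"jaw":0},{"dx":1,"dy":0,"dz":0,"ax":0,"ay":0,"az":0,"jaw":0},{"dx":1.5,"dy":0,"dz":0,"ax":0,"ay":0,"az":0,"jaw":0},{"dx":2,"dy":0,"dz":0,"ax":0,"ay":0,"az":0,"jaw":0},{"dx":2.5,"dy":0,"dz":0,"ax":0,"ay":0,"az":0,"jaw":0},{"dx":3,"dy":0,"dz":0,"ax":0,"ay":0,"az":0,"jaw":0},{"dx":3.5,"dy":0,"dz":0,"ax":0,"ay":0,"az":0,"jaw":0},{"dx":4,"dy":0,"dz":0,"ax":0,"ay":0,"az":0,"jaw":0}]}}

```text
time_s: 12.57
ee_pos: [0.5292, 0.0934, 0.0311]
ee_rot: [3.142, -0.0, 1.756]
force: [-0.1, -0.6, 0.4]
finger_gap: 0.001
finger_force: 0.4
```

Emit:
{"op": "arm_command", "data": {"series": [{"dx":0.5,"dy":0,"dz":0,"ax":0,"ay":0,"az":0,"jaw":0},{"dx":1,"dy":0,"dz":0,"ax":0,"ay":0,"az":0,"jaw":0},{"dx":1.5,"dy":0,"dz":0,"ax":0,"ay":0,"az":0,"jaw":0},{"dx":2,"dy":0,"dz":0,"ax":0,"ay":0,"az":0,"jaw":0},{"dx":2.4,"dy":0,"dz":0,"ax":0,"ay":0,"az":0,"jaw":0},{"dx":2.8,"dy":0,"dz":0,"ax":0,"ay":0,"az":0,"jaw":0},{"dx":3.1,"dy":0,"dz":0,"ax":0,"ay":0,"az":0,"jaw":0},{"dx":3.4,"dy":0,"dz":0,"ax":0,"ay":0,"az":0,"jaw":0}]}}

```text
time_s: 13.23
ee_pos: [0.523, 0.1267, 0.0311]
ee_rot: [3.142, -0.0, 1.756]
force: [0.9, -1.0, -0.2]
finger_gap: 0.002
finger_force: 0.3
```

```bash
python3 - <<'E'
from h import *
to((*F(-.011,0),.03,1.754))
B=Ro.from_euler('z',YF).as_matrix()[:2,:2]; s=r.observe(); print(B.T@(s['ee_pos'][:2]-CEN), s['force'])
E
```

```text
[3.   0.01 0.11] [ 0.    -0.     0.002]
[-4.10199560e-02  2.14504296e-05] [ 0.89020138 -0.95277562 -0.20642273]
```

Emit:
{"op": "arm_command", "data": {"series": [{"dx":0.4,"dy":0,"dz":0,"ax":0,"ay":0,"az":0,"jaw":0},{"dx":0.8,"dy":0,"dz":0,"ax":0,"ay":0,"az":0,"jaw":0},{"dx":1.2,"dy":0,"dz":0,"ax":0,"ay":0,"az":0,"jaw":0},{"dx":1.6,"dy":0,"dz":0,"ax":0,"ay":0,"az":0,"jaw":0},{"dx":1.9,"dy":0,"dz":0,"ax":0,"ay":0,"az":0,"jaw":0},{"dx":2.2,"dy":0,"dz":0,"ax":0,"ay":0,"az":0,"jaw":0},{"dx":2.5,"dy":0,"dz":0,"ax":0,"ay":0,"az":0,"jaw":0},{"dx":2.7,"dy":0,"dz":0,"ax":0,"ay":0,"az":0,"jaw":0}]}}

```text
time_s: 13.9
ee_pos: [0.518, 0.1532, 0.0311]
ee_rot: [-3.142, -0.0, 1.756]
force: [-0.5, -0.8, 0.1]
finger_gap: -0.001
finger_force: 0.2
```

Emit:
{"op": "arm_command", "data": {"series": [{"dx":0.1,"dy":0,"dz":0,"ax":0,"ay":0,"az":0,"jaw":0},{"dx":0.2,"dy":0,"dz":0,"ax":0,"ay":0,"az":0,"jaw":0},{"dx":0.3,"dy":0,"dz":0,"ax":0,"ay":0,"az":0,"jaw":0},{"dx":0.4,"dy":0,"dz":0,"ax":0,"ay":0,"az":0,"jaw":0},{"dx":0.4,"dy":0,"dz":0,"ax":0,"ay":0,"az":0,"jaw":0}]}}

```text
time_s: 14.32
ee_pos: [0.5173, 0.1569, 0.0312]
ee_rot: [3.142, -0.0, 1.756]
force: [-0.3, 0.2, -0.1]
finger_gap: -0.002
finger_force: 0.0
```

Emit:
{"op": "arm_command", "data": {"series": [{"dx":0.1,"dy":0,"dz":0,"ax":0,"ay":0,"az":0,"jaw":0},{"dx":0.2,"dy":0,"dz":0,"ax":0,"ay":0,"az":0,"jaw":0},{"dx":0.3,"dy":0,"dz":0,"ax":0,"ay":0,"az":0,"jaw":0},{"dx":0.3,"dy":0,"dz":0,"ax":0,"ay":0,"az":0,"jaw":0}]}}

```text
time_s: 14.65
ee_pos: [0.517, 0.1581, 0.0312]
ee_rot: [-3.141, 0.003, 1.755]
force: [-0.7, -8.5, 1.3]
finger_gap: 0.006
finger_force: 4.2
```

Emit:
{"op": "arm_command", "data": {"series": [{"dx":0.15,"dy":0,"dz":0,"ax":0,"ay":0,"az":0,"jaw":0},{"dx":0.3,"dy":0,"dz":0,"ax":0,"ay":0,"az":0,"jaw":0},{"dx":0.45,"dy":0,"dz":0,"ax":0,"ay":0,"az":0,"jaw":0},{"dx":0.45,"dy":0,"dz":0,"ax":0,"ay":0,"az":0,"jaw":0},{"dx":0.45,"dy":0,"dz":0,"ax":0,"ay":0,"az":0,"jaw":0}]}}

```text
time_s: 15.07
ee_pos: [0.5169, 0.1581, 0.0313]
ee_rot: [-3.14, 0.011, 1.753]
force: [1.5, -27.9, 3.6]
finger_gap: 0.004
finger_force: 13.9
```

Emit:
{"op": "arm_command", "data": {"series": [{"dx":-0.6,"dy":0,"dz":0,"ax":0,"ay":0,"az":0,"jaw":0},{"dx":-2,"dy":0,"dz":0,"ax":0,"ay":0,"az":0,"jaw":0},{"dx":-3,"dy":0,"dz":-1,"ax":0,"ay":0,"az":0,"jaw":0},{"dx":-3,"dy":0,"dz":-4,"ax":0,"ay":0,"az":0,"jaw":0},{"dx":-3,"dy":0,"dz":-7.5,"ax":0,"ay":0,"az":0,"jaw":0},{"dx":-3,"dy":0,"dz":-11,"ax":0,"ay":0,"az":0,"jaw":0},{"dx":-3,"dy":0,"dz":-14,"ax":0,"ay":0,"az":0,"jaw":0},{"dx":-3,"dy":0,"dz":-14,"ax":0,"ay":0,"az":0,"jaw":0}]}}

```text
time_s: 15.73
ee_pos: [0.5243, 0.1352, 0.1799]
ee_rot: [3.128, -0.0, 1.756]
force: [-0.0, 0.5, 0.4]
finger_gap: -0.001
finger_force: 0.0
```

```bash
python3 - <<'E'
from h import *
snap('wrist','w6'); p=F(.0875,0);print(p);to((*p,.12,1.754),(*p,.095,1.754),(*p,.079,1.754))
E
```

```text
[0.4995592 0.2530357]
[12.03 -0.22  5.64] [ 0.009 -0.     0.002]
[12.03 -0.24  8.14] [ 0.009 -0.     0.002]
[12.03 -0.25  9.74] [ 0.009 -0.     0.002]
```

View pics/w6.png

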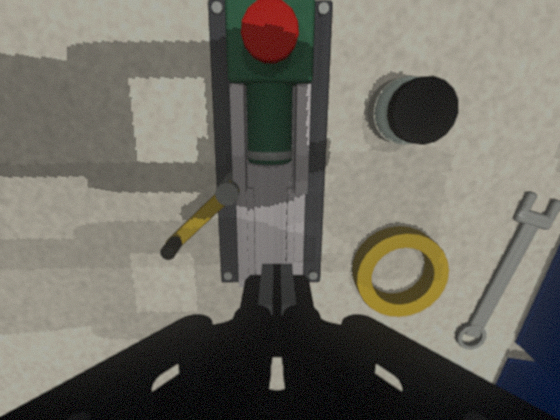

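The sleeve is flush against the block (mouth at row 82) and the plunger is at (270,30). Next I press the plunger.

Emit:
{"op": "arm_command", "data": {"series": [{"dx":3.5,"dy":0,"dz":0,"ax":0,"ay":0,"az":0,"jaw":0},{"dx":7,"dy":0,"dz":1,"ax":0,"ay":0,"az":0,"jaw":0},{"dx":10,"dy":0,"dz":3,"ax":0,"ay":0,"az":0,"jaw":0},{"dx":12,"dy":0,"dz":5,"ax":0,"ay":0,"az":0,"jaw":0},{"dx":12,"dy":0,"dz":6.5,"ax":0,"ay":0,"az":0,"jaw":0},{"dx":12,"dy":0,"dz":7.5,"ax":0,"ay":0,"az":0,"jaw":0},{"dx":12,"dy":0,"dz":8,"ax":0,"ay":0,"az":0,"jaw":0},{"dx":12,"dy":0,"dz":8,"ax":0,"ay":0,"az":0,"jaw":0}]}}

```text
time_s: 16.45
ee_pos: [0.4989, 0.2521, 0.0903]
ee_rot: [-3.139, 0.0, 1.755]
force: [0.2, -0.1, -0.5]
finger_gap: 0.003
finger_force: 0.0
```

Emit:
{"op": "arm_command", "data": {"series": [{"dx":0,"dy":0,"dz":0.4,"ax":0,"ay":0,"az":0,"jaw":0},{"dx":0,"dy":0,"dz":0.8,"ax":0,"ay":0,"az":0,"jaw":0},{"dx":0,"dy":0,"dz":1.2,"ax":0,"ay":0,"az":0,"jaw":0},{"dx":0,"dy":0,"dz":1.6,"ax":0,"ay":0,"az":0,"jaw":0},{"dx":0,"dy":0,"dz":1.9,"ax":0,"ay":0,"az":0,"jaw":0},{"dx":0,"dy":0,"dz":1.9,"ax":0,"ay":0,"az":0,"jaw":0},{"dx":0,"dy":0,"dz":1.9,"ax":0,"ay":0,"az":0,"jaw":0}]}}

```text
time_s: 17.03
ee_pos: [0.5009, 0.2525, 0.0797]
ee_rot: [3.137, -0.0, 1.755]
force: [-18.9, -9.4, 39.7]
finger_gap: 0.007
finger_force: 19.9
```

Emit:
{"op": "arm_command", "data": {"series": [{"dx":0,"dy":0,"dz":-0.2,"ax":0,"ay":0,"az":0,"jaw":0},{"dx":0,"dy":0,"dz":-0.3,"ax":0,"ay":0,"az":0,"jaw":0},{"dx":0,"dy":0,"dz":-0.3,"ax":0,"ay":0,"az":0,"jaw":0},{"dx":0,"dy":0,"dz":-0.3,"ax":0,"ay":0,"az":0,"jaw":0},{"dx":0,"dy":0,"dz":-0.3,"ax":0,"ay":0,"az":0,"jaw":0},{"dx":0,"dy":0,"dz":-0.3,"ax":0,"ay":0,"az":0,"jaw":0}]}}

```text
time_s: 17.53
ee_pos: [0.5006, 0.2525, 0.0799]
ee_rot: [3.138, -0.0, 1.755]
force: [-10.3, -5.3, 23.9]
finger_gap: 0.006
finger_force: 11.7
```

Emit:
{"op": "arm_command", "data": {"series": [{"dx":0,"dy":0,"dz":-0.6,"ax":0,"ay":0,"az":0,"jaw":0},{"dx":0,"dy":0,"dz":-1.2,"ax":0,"ay":0,"az":0,"jaw":0},{"dx":0,"dy":0,"dz":-2.5,"ax":0,"ay":0,"az":0,"jaw":0},{"dx":0,"dy":0,"dz":-5,"ax":0,"ay":0,"az":0,"jaw":0},{"dx":-3,"dy":0,"dz":-8,"ax":0,"ay":0,"az":0,"jaw":0},{"dx":-7,"dy":0,"dz":-10,"ax":0,"ay":0,"az":0,"jaw":0},{"dx":-10,"dy":0,"dz":-10,"ax":0,"ay":0,"az":0,"jaw":0},{"dx":-10,"dy":0,"dz":-10,"ax":0,"ay":0,"az":0,"jaw":0}]}}

```text
time_s: 18.2
ee_pos: [0.5199, 0.1494, 0.1778]
ee_rot: [3.136, 0.002, 1.75]
force: [0.2, 0.2, -0.7]
finger_gap: 0.001
finger_force: 0.0
```

```bash
python3 - <<'E'
from h import *
snap('wrist','w7'); s=r.observe(); print(s['ee_pos'],s['force'],s['time_s'])
print('block',W('wrist','w7',270,78,None))
E
```

```text
[0.51897534 0.15155123 0.17652906] [-0.18764547  0.43781982 -0.38611847] 18.25
block [0.4993627  0.24176862 0.09056922]
```

View pics/w7.png

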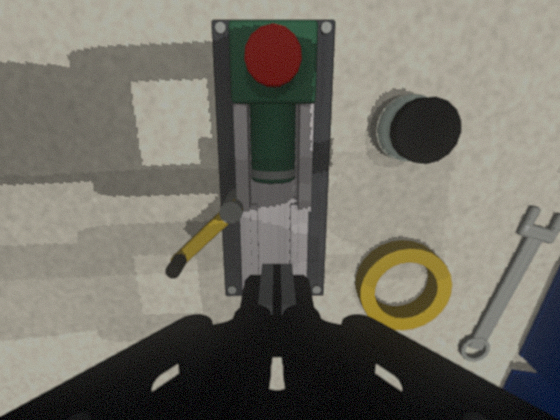

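The sleeve is flush against the block at row 103, the plunger top is back at z ≈ 0.09 and the keeper is wide open. I'll let the arm settle, then hand in.

Emit:
{"op": "arm_command", "data": {"series": [{"dx":0,"dy":0,"dz":0,"ax":0,"ay":0,"az":0,"jaw":0},{"dx":0,"dy":0,"dz":0,"ax":0,"ay":0,"az":0,"jaw":0},{"dx":0,"dy":0,"dz":0,"ax":0,"ay":0,"az":0,"jaw":0},{"dx":0,"dy":0,"dz":0,"ax":0,"ay":0,"az":0,"jaw":0}]}}

```text
time_s: 18.58
ee_pos: [0.5175, 0.1552, 0.1748]
ee_rot: [-3.141, -0.0, 1.757]
force: [-0.2, -0.3, 0.5]
finger_gap: 0.001
finger_force: 0.0
```

```bash
python3 - <<'E'
from h import *
B=Ro.from_euler('z',YF).as_matrix()[:2,:2]
for v,z in((103,.056),(181,.05)): print(B.T@(W('wrist','w7',273,v,z)[:2]-CEN))
print(r.hand_in())
E
```

```text
[0.06222726 0.00067118]
[0.00328811 0.00113213]
the job is handed in; nothing more can be done
None
```

I handed the job in at about 18.6 s with no verdict returned: by my checks the green sleeve is home on the spigot, the plunger was pressed to its stop and came back up, the keeper is wide open, and I saw no sign that anything else moved.

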